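Tuck the shoehorn under the weighted arm

ROBOT

A 6-joint arm with a two-finger parallel gripper is mounted at the origin on the work surface. World frame = base frame: x ahead of the robot, y to its left, z up, the work surface at z = 0. Lengths are in m, angles in degrees, forces in N, time in s.
With the tool pointing down it reaches from about 0.325 to 0.775 m from the base axis. Payload 5.5 kg.
Tool frame: the origin (TCP) lies at the centre of the arm's flange, where the gripper is bolted on; the fingertips stand 182 mm ahead of it and the grasp point (between the pads) lies 163 mm ahead of it; z points along the fingers, y is the direction in which the jaws open and shut (so a half turn about z gives the same grasp; the last joint's range is limited). The gripper opens to 88 mm and grips with 3 to 60 N. Pads are 20 mm wide; open, the fingers measure 115 mm over their backs; the gripper's body (75 mm by 178 mm) begins 61 mm behind the grasp point.
Start: joints at [-67.764, 5.22, 70.514, -0, 104.267, -3.249], TCP at [0.258, -0.542, 0.405] pointing down, gripper open.
Joint ranges: [-164.24, 164.24], [-49.07, 125.15], [9.68, 141.18], [-86.29, 266.29], [3.28, 154.24], [-151.56, 151.56]. Speed limits (degrees/s): [147.25, 147.25, 172.46, 180, 180, 180].

INTERFACE

Orientations are given as [roll, pitch, yaw] about the fixed x, y, z axes, in that order (R = Rz(yaw) Ry(pitch) Rx(roll)).
In Python, from station import r gives the robot as it stands. The module is installed in compiled form; this text tells all that it offers. Calls block until the motion is done:
- r.reach(position, orientation): joint-space move of the TCP to a pose.
- r.servo_line(position, rotation=None, speed=0.15): straight line of the TCP; rotation=None keeps the orientation; speed is the mean speed in m/s.
- r.move_joints(angles): joint-space move.
- r.let_go() and r.grab(squeeze=None): open the fingers fully, or close them until they stop; squeeze is the grip in N (None keeps the last).
- r.wait(seconds).
- r.inverse_kinematics(position, orientation): joint angles nearest the present ones, or None.
- r.sense(): the state.
- r.snapshot(name): name is "side" or "top" or "wrist"; returns a dict with "frame" (420x560x3 uint8, red, green, blue), "fx", "fy", "cx", "cy" (pixels), "R" (3x3) and "t" (3): a world point X has camera coordinates R X + t. Camera axes: x right, y down, z forward; pixel columns grow to the right and rows downward; lengths in m; the calibration is good to about 2 mm. A picture is of the moment at which its call begins. There is no depth.
A pose or a line that the arm cannot do raises r.IKError and nothing moves.
- r.hand_in(): hands the job in, once; it reports no verdict.
The state is a dict: "clock": time; "joints": joint angles; "joint_vel": joint speeds; "joint_torque": joint torques, N m; "tcp_pos": TCP position; "orientation": TCP orientation; "contact_force": force on the tool from outside, world axes, zero at the start; "torque": the same for the moment, N m; "opening": finger opening in m.
Only numpy, scipy, OpenCV 4.12 (cv2) and the standard library are available. Lean on these libraries where they do the work, as an engineer would, in place of code of your own. Each camera call takes 0.05 s, during which the arm holds its last target.

TASK

The closed polish tin has been left standing on the blade of the red shoehorn: first stand the tin upright in the grey dish. Then tuck the shoehorn straight in, blade first, under the weighted steel arm of the shoe-care tidy from its open front, so that it lies flat on the two cedar slats with its tip well past the arm's bar and its handle sticking out in front, and let go so that the arm holds it down. Leave the slats in the tidy, and leave the brush, key ring and other small things on the ledge where they are.

Things in the scene. Friction and masses are not known exactly. Their poses are not given: they have to be found in the camera images.
- tidy: Shoe-care tidy: pine tray 136 (x) by 96 mm (y), fixed. Origin on its centre line at ledge height; +x points from its open front to its back, where the arm is hinged. A rim 22 mm high (x = -58 to 68 mm) holds two stacked slats, x = -50 to 60 mm, top at z = 26 mm. Two posts at x = 66, y = +-43 mm, 42 mm high, carry the arm. Things are tucked in along +x, just above the slats.
- pile_top (a point): Centre of the upper face of the pile of two slats (at x = 5, y = 0, z = 26 mm in the tidy), same axes as the tidy.
- hold_arm: Weighted steel arm, 150 g, brass weight on top; rests on the slats with some 1.5 N, swings up 0.9 rad at most and always falls back. Origin on its hinge (axis y) at x = 66, z = 34 mm in the tidy; at rest it points to the tidy's -x and its top is 54 mm high. A thin blade pushed along +x under its lip lifts it by itself (3 to 10 N).
- press_bar (a point): Centre of the arm's bar (52 mm long, along y, 10 mm in diameter), at x = -5, y = 0, z = 31 mm in the tidy while it rests on the slats. From the bar a 52 mm wide guide lip rises at 30 degrees towards the front, to its free edge at x = -44 mm, 48 mm high.
- slat_low: Lower cedar slat, 110 x 60 x 8 mm, loose in the tidy's tray with 2 mm play; origin at the centre of its underside.
- slat_top: Upper cedar slat, same size, lying on the lower one; origin at the centre of its underside.
- shoehorn_tip (a point): Tip of the red plastic shoehorn (195 mm long, 60 g): middle of the rounded front end of its blade, half-way up the 4 mm thick blade. +x points from the handle to the tip, z up. The blade is flat, 40 mm wide for 92 mm from the tip, then a 30 mm wide neck, 125 mm from tip to handle; the underside of blade and handle is one plane.
- shoehorn_handle (a point): Centre of the shoehorn's handle, a bar 70 mm long (x), 22 mm wide (y), 16 mm thick (z), 8 mm above the shoehorn's underside and 160 mm behind the tip. Grasp across the 22 mm.
- tin_center (a point): Centre (half-way up) of the closed round polish tin, brass-coloured lid on a dark base, 62 mm in diameter, 25 mm high, 90 g; z up. It starts standing on the shoehorn's blade (its underside 4 mm above the ledge).
- dish_floor (a point): Centre of the inner floor (5 mm above the ledge) of the grey ceramic dish: flat floor 96 mm across, rim 120 mm across and 14 mm high, 400 g, loose; z up.
- brush: Bystander: wooden-handled shoe brush, 215 mm long, 45 mm high, lying bristles down at the back.
- key_ring: Bystander: steel key ring with three keys, flat on the ledge, 4 mm high.
- sponge_case: Bystander: black applicator case, 75 x 50 x 30 mm.
- spray: Bystander: blue spray bottle, 48 mm across, 170 mm high.
- wax_jar: Bystander: amber jar with black cap, 52 mm across, 50 mm high.
- torch: Bystander: torch lying on its side, 142 mm long, 34 mm thick.
Things that resemble listed ones, but are neither listed nor needed, are in the scene too. Of the things that look like the part that bears tin_center, the larger one is meant. There is more than one size of the part that bears shoehorn_tip; the job needs the larger.

How it is judged (in metres and radians):
On the way, in this order (a step that is already met when the one before it is completed fails the run):
1. the tin stands upright in the dish (horizontal distance between tin_center and dish_floor below 0.025 m and angle between tin_center's own z axis and vertical below 0.15 rad and z of tin_center in the frame of dish_floor below 0.017 m), for 0.2 s.
2. the shoehorn's tip is past the bar, under the arm (x of shoehorn_tip in the frame of tidy between 0.01 and 0.075 m and y of shoehorn_tip in the frame of tidy between -0.028 and 0.028 m and z of shoehorn_tip in the frame of tidy between 0.023 and 0.036 m and x of shoehorn_handle in the frame of tidy below -0.06 m and angle between the x axis of shoehorn_tip and the x axis of tidy, either way round below 0.35 rad and contact force between hold_arm and shoehorn above 0.3 N), for 0.2 s.
At the end, for the whole second after the job is handed in: Tin upright on the dish floor, within 25 mm of its centre. Shoehorn at rest, flat (0.1 rad) on the slats, pressed by the arm: tip 15-80 mm past the bar, within 28 mm of the centre line, aligned within 0.35 rad, handle out in front. Slats in place within 10 mm along the tray, raised under 4 mm (all of step 1 and all of step 2 and angle between shoehorn_tip's own z axis and vertical below 0.1 rad and linear speed of each of shoehorn, tin below 0.02 m/s and z of slat_low in the frame of tidy below 0.014 m and x of slat_low in the frame of tidy between -0.005 and 0.015 m and z of slat_top in the frame of tidy below 0.022 m and x of slat_top in the frame of tidy between -0.005 and 0.015 m); the robot touches nothing.
It fails at once if a bystander (brush, key ring, sponge case, spray, wax jar or torch) is moved by more than 30 mm (distance of any of brush, key_ring, sponge_case, spray, wax_jar, torch from where it was at the start of the episode above 0.03 m).
It also fails if it takes over 62 s, if anything falls off the work surface, if the arm or the gripper's body presses on something with over 40 N, if the wrist force passes 120 N, or if a joint passes its speed limit or range.

## Working session

There is one attempt and no reset: what is moved stays moved. The work goes in short steps, each a Python script; the robot and the scene stay as the last script left them, time stands still between calls to the robot, and variables do not carry over. Pictures are saved under pics/ and viewed, and the job is handed in when it is done.

```bash
mkdir -p pics
python3 - <<'E'
from station import r
import cv2
for n in("side","top","wrist"):
    s=r.snapshot(n); cv2.imwrite(f"pics/{n}0.png",s["frame"][:,:,::-1])
    print(n,s["fx"],s["cx"],s["cy"],s["R"],s["t"])
print(r.sense())
E
```

```text
side 416.6359360490268 280.4523311849088 213.54918157548238 [[-0.96991268 -0.24323798 -0.01023166]
 [-0.16024276  0.66947985 -0.7253406 ]
 [ 0.18328027 -0.7018775  -0.68831412]] [0.57809042 0.16607404 0.98637196]
top 413.3382003200894 268.1945376801775 205.6798256489934 [[-0.02678468 -0.99958247 -0.0108383 ]
 [-0.98301793  0.02830676 -0.18131319]
 [ 0.18154428  0.00579782 -0.98336568]] [-0.05161894  0.59843822  0.90104165]
wrist 315.1326214502411 276.28368225328967 208.45180274094878 [[ 0.43048243 -0.90259727 -0.00174315]
 [-0.87230565 -0.41652982  0.25609718]
 [-0.23187869 -0.10872477 -0.96664947]] [-0.59930794 -0.031258    0.39011516]
{'clock': 0.15, 'joints': array([-6.77635999e+01,  5.25377720e+00,  7.05642102e+01,  9.26148615e-04,
        1.04267436e+02, -3.24858543e+00]), 'joint_vel': array([-0.11920989, -0.09930657, -0.11833718, -0.03189769, -0.07225143,
        0.06427128]), 'joint_torque': array([ 2.44295174e-03, -4.47045279e+01, -4.06908238e+01,  6.99129445e-02,
        2.74325581e-02, -1.13410547e-04]), 'tcp_pos': array([ 0.25818588, -0.54166598,  0.40377833]), 'orientation': array([-1.79914765e+02, -5.73725526e-03,  2.54852088e+01]), 'contact_force': array([ 0.51123161, -0.52455785,  0.79555878]), 'torque': array([0.01195796, 0.02035215, 0.04402277]), 'opening': 0.0877139419196815}
```

View pics/top0.png

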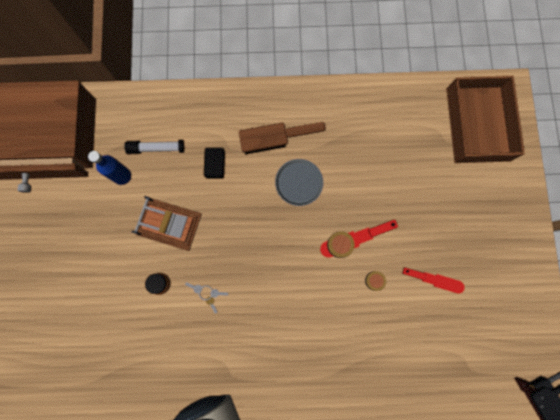

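View pics/side0.png

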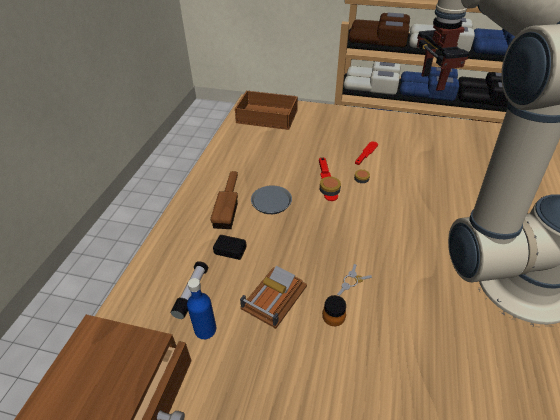

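View pics/wrist0.png

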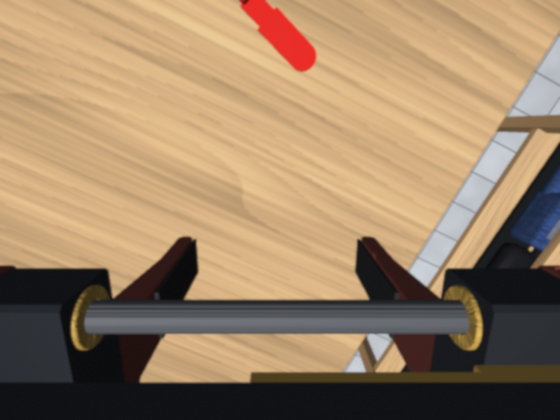

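Candidates (top view):
- Tins at (341,245), the larger, standing on a red blade, and (376,281), the smaller.
- Red shoehorns at (360,238), the longer, under the tin, and (435,280), the smaller.
- Dish at (300,182); tidy at (167,223).

I choose the tin at (341,245) and the shoehorn under it. Next is a close crop and measurements.

```bash
cat > h.py <<'E'
import numpy as np, cv2
from station import r
def ray(s,u,v):
    d=s["R"].T@np.array([(u-s["cx"])/s["fx"],(v-s["cy"])/s["fy"],1.]); return -s["R"].T@s["t"],d
def pt(s,u,v,z):
    c,d=ray(s,u,v); return c+d*(z-c[2])/d[2]
def proj(s,X):
    p=s["R"]@np.array(X)+s["t"]; return s["fx"]*p[0]/p[2]+s["cx"],s["fy"]*p[1]/p[2]+s["cy"]
def redmask(f):
    h=cv2.cvtColor(f,cv2.COLOR_RGB2HSV)
    return ((((h[...,0]<4)|(h[...,0]>176))&(h[...,1]>190)&(h[...,2]>120))*255).astype(np.uint8)
E
python3 - <<'E'
from h import *
for n in("top","side"):
    s=r.snapshot(n); f=s["frame"]
    crops={"top":[(120,190,90,90),(310,205,170,100),(265,150,80,80)],"side":[(230,255,90,80),(300,130,90,90)]}[n]
    for i,(x,y,w,h) in enumerate(crops):
        c=cv2.resize(f[y:y+h,x:x+w],None,fx=5 if w<100 else 4,fy=5 if w<100 else 4,interpolation=cv2.INTER_CUBIC)
        cv2.imwrite(f"pics/c_{n}{i}.png",c[:,:,::-1])
    m=redmask(f)
    k,l,st,ce=cv2.connectedComponentsWithStats(m)
    for j in range(1,k):
        if st[j,4]>30:
            ys,xs=np.where(l==j); P=np.array([pt(s,x,y,0.004)[:2] for x,y in zip(xs,ys)])
            print(n,st[j],ce[j],P.min(0),P.max(0), cv2.minAreaRect(P.astype(np.float32)))
E
```

```text
top [350 220  47  27 413] [371.27360775 232.28571429] [ 0.50214684 -0.37433937] [ 0.5622355  -0.26234402] ((0.5358183979988098, -0.320443719625473), (0.03520627319812775, 0.11269477754831314), 19.175691604614258)
top [321 242  11  15  82] [325.04878049 249.82926829] [ 0.48026454 -0.21410918] [ 0.51374636 -0.19094858] ((0.49501293897628784, -0.20047253370285034), (0.03349093347787857, 0.018102169036865234), 18.180461883544922)
top [403 268  61  25 529] [437.44045369 280.48204159] [ 0.38847868 -0.51842402] [ 0.44725862 -0.38134789] ((0.4193286597728729, -0.44988083839416504), (0.14297397434711456, 0.026531072333455086), 72.4245834350586)
side [356 142  22  22 172] [366.90697674 150.95930233] [ 0.38532916 -0.51268912] [ 0.44411782 -0.38049758] ((0.41657349467277527, -0.44719958305358887), (0.13891743123531342, 0.02917500212788582), 72.00688934326172)
side [319 158  12  20 123] [323.97560976 168.15447154] [ 0.51307507 -0.38226465] [ 0.56094258 -0.28339349] ((0.5365003943443298, -0.33399829268455505), (0.02812912128865719, 0.0987490639090538), 14.23271656036377)
side [324 195  14   6  59] [330.94915254 197.42372881] [ 0.4768553  -0.21033739] [ 0.51510594 -0.18247132] ((0.4940846264362335, -0.19523045420646667), (0.03797485679388046, 0.022010909393429756), 13.402948379516602)
```

View pics/c_top1.png

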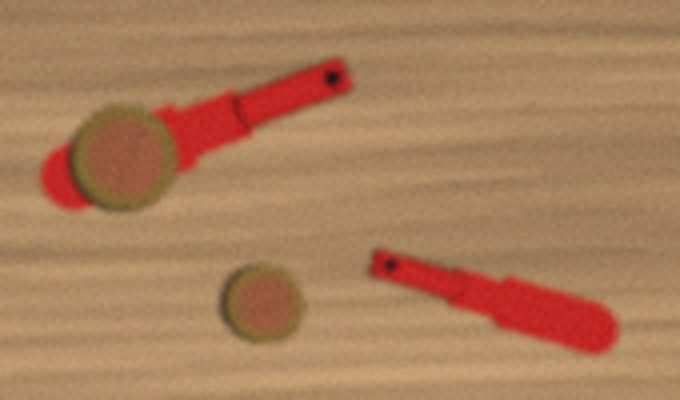

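View pics/c_top0.png

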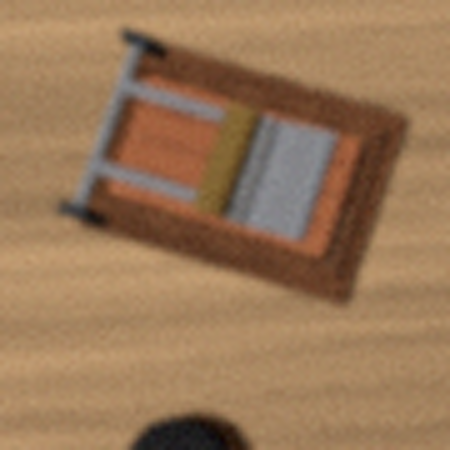

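View pics/c_side0.png

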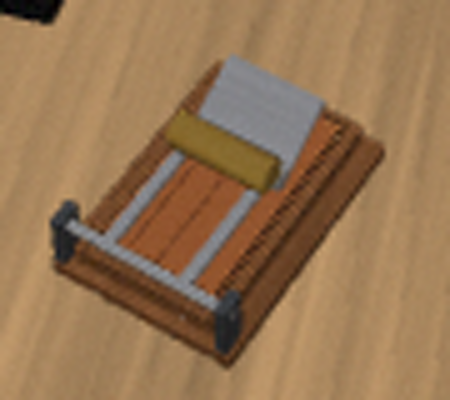

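View pics/c_side1.png

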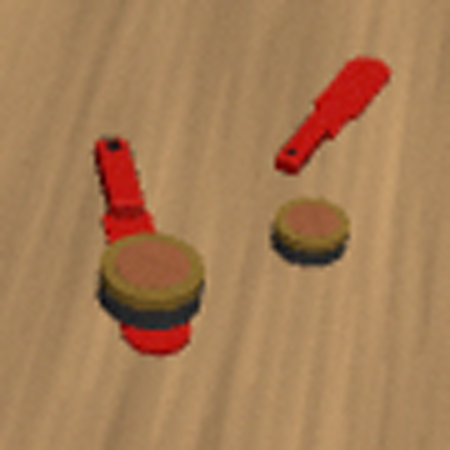

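View pics/c_top2.png

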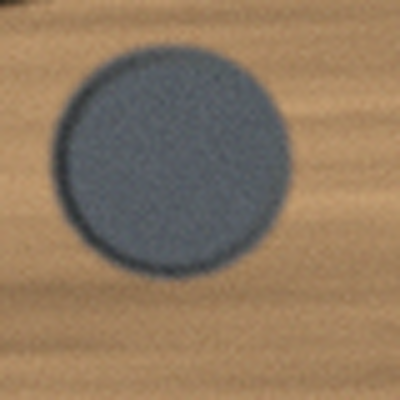

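Large tin (top (341,244)) is confirmed standing on the longer shoehorn. Tidy's front faces the image right, with its posts at (149,198) and (136,232).

Run:
```python
from h import *
T=r.snapshot("top");S=r.snapshot("side")
print("tin",pt(T,340.9,244.2,.029),pt(S,330.6,183.4,.029))
def c(s,x,y,ox,oy,k,z): return pt(s,x/k+ox,y/k+oy,z)[:2].round(4)
print("postR/L top",c(T,145,42,120,190,5,.042),c(T,82,212,120,190,5,.042))
print("post side",c(S,66,207,230,255,5,.042),c(S,232,295,230,255,5,.042))
print("lip edge top",c(T,338,132,120,190,5,.048),c(T,303,240,120,190,5,.048))
print("lip edge side",c(S,230,57,230,255,5,.048),c(S,325,100,230,255,5,.048))
print("front corners z.022?",c(T,408,118,120,190,5,.022),c(T,350,302,120,190,5,.022))
f=T["frame"].astype(int)
m=((f[...,2]>=f[...,0]-3)).astype(np.uint8)*255
m[:140]=0;m[215:]=0;m[:,:265]=0;m[:,335:]=0
cs,_=cv2.findContours(cv2.morphologyEx(m,cv2.MORPH_OPEN,np.ones((3,3))),0,1)
e=cv2.fitEllipse(max(cs,key=cv2.contourArea));print(e,pt(T,*e[0],.014))
f=S["frame"].astype(int)
m=((f[...,2]>=f[...,0]-3)).astype(np.uint8)*255
m[:180]=0;m[220:]=0;m[:,:245]=0;m[:,300:]=0
cs,_=cv2.findContours(cv2.morphologyEx(m,cv2.MORPH_OPEN,np.ones((3,3))),0,1)
e=cv2.fitEllipse(max(cs,key=cv2.contourArea));print(e,pt(S,*e[0],.010))
# shoehorn handle end
print("handle end",c(T,342,73,310,205,4,.016), "tip",c(T,42,172,310,205,4,.004))
```

```text
tin [ 0.50537567 -0.23494184  0.029     ] [ 0.50173992 -0.22826662  0.029     ]
postR/L top [0.6246 0.2123] [0.5448 0.2395]
post side [0.6251 0.2197] [0.5428 0.2459]
lip edge top [0.5781 0.1195] [0.5282 0.1352]
lip edge side [0.5748 0.1254] [0.5262 0.1396]
front corners z.022? [0.5881 0.0914] [0.5013 0.1185]
((298.9103088378906, 181.8917236328125), (44.24178695678711, 45.10603713989258), 108.46424865722656) [ 0.66096028 -0.14432394  0.014     ]
((270.9573669433594, 199.2760467529297), (27.156747817993164, 39.468345642089844), 88.19957733154297) [ 0.65939425 -0.14076258  0.01      ]
handle end [ 0.5527 -0.3697] tip [ 0.4998 -0.19  ]
```

Run:
```python
from h import *
def look(x,y,yaw,n,z=.40):
    print(r.inverse_kinematics([x,y,z],[180,0,yaw]))
    r.reach([x,y,z],[180,0,yaw]); r.wait(.2)
    s=r.snapshot("wrist"); cv2.imwrite(f"pics/{n}.png",s["frame"][:,:,::-1])
    np.save(f"pics/{n}.npy",s,allow_pickle=True); print(n,-s["R"].T@s["t"],r.sense()["clock"],r.sense()["tcp_pos"])
look(.50,-.235,106.4,"w_tin")
look(.55,.10,72.3,"w_tidy")
```

```text
[-28.7018287   -2.17742984  78.50964146   0.         103.66778838
 -45.1018287 ]
w_tin [ 0.47996677 -0.16881609  0.38035735] 2.05 [ 0.49970488 -0.23582137  0.39992595]
[ 6.81790498e+00 -1.17057371e+00  7.75221619e+01 -2.54444375e-14
  1.03648412e+02  2.45179050e+01]
w_tidy [0.57143691 0.16557054 0.38041797] 3.575 [0.55016084 0.09912281 0.39999581]
```

View pics/w_tin.png

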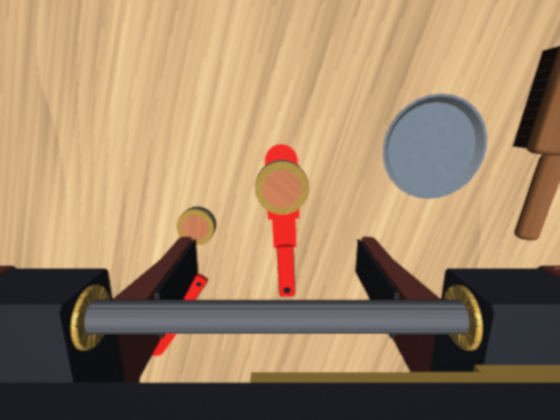

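View pics/w_tidy.png

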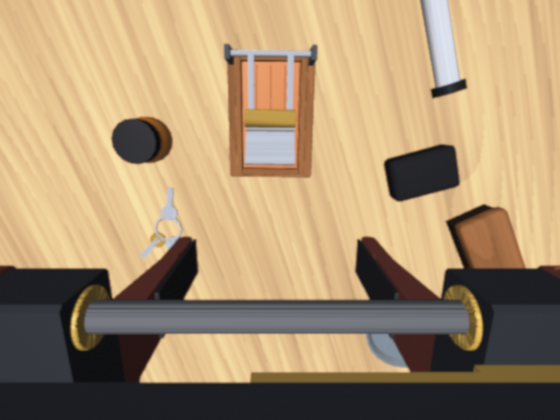

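Wrist views: tin lid centre about (282,187), shoehorn tip (281,145), dish (435,146). In the tidy view the lip edge is near row 165, columns 244–296, with posts near (228,50) and (314,50).

Run:
```python
from h import *
a=np.load("pics/w_tin.npy",allow_pickle=True).item();b=np.load("pics/w_tidy.npy",allow_pickle=True).item()
cv2.imwrite("pics/t1.png",cv2.resize(b["frame"][35:185,215:330],None,fx=4,fy=4,interpolation=2)[:,:,::-1])
cv2.imwrite("pics/t2.png",cv2.resize(a["frame"][80:305,240:500],None,fx=2.5,fy=2.5,interpolation=2)[:,:,::-1])
f=a["frame"]; h=cv2.cvtColor(f,cv2.COLOR_RGB2HSV)
m=redmask(f); k,l,st,ce=cv2.connectedComponentsWithStats(m)
for j in range(1,k):
    if st[j,4]>30: print(st[j],ce[j])
ys,xs=np.where(m[140:305,255:320]); 
# centerline rows
for y in list(range(146,160,3))+list(range(218,296,6)):
    x=np.where(m[y,255:320])[0]+255
    if len(x): 
        z=.016 if y>246 else .004
        p=[pt(a,x.min()-.5,y,z)[:2],pt(a,x.max()+.5,y,z)[:2]]
        print(y,x.min(),x.max(),((p[0]+p[1])/2).round(4),np.linalg.norm(p[0]-p[1]).round(4))
fi=f.astype(int)
for nm,mm,z in(("dish",(fi[...,2]>=fi[...,0]-3),.014),):
    m=(mm*255).astype(np.uint8); m[:85]=0;m[210:]=0;m[:,:370]=0;m[:,500:]=0
    cs,_=cv2.findContours(cv2.morphologyEx(m,cv2.MORPH_OPEN,np.ones((3,3))),0,1); c=max(cs,key=cv2.contourArea)
    P=np.array([pt(a,*q[0],z)[:2] for q in c],np.float32); print(nm,cv2.minEnclosingCircle(P),cv2.boundingRect(c))
print("tin",pt(a,282.3,187.5,.029))
```

```text
[266 145  31  19 378] [280.73809524 153.67989418]
[ 268  211   31   85 1456] [284.71840659 248.94230769]
[184 275  23  25 284] [195.01056338 287.52112676]
[152 334  23  21 215] [162.83255814 343.6744186 ]
146 275 287 [ 0.4921 -0.1903] 0.0153
149 271 291 [ 0.4931 -0.1936] 0.0247
152 268 293 [ 0.4935 -0.1971] 0.0307
155 267 295 [ 0.4951 -0.2003] 0.0343
158 266 296 [ 0.4961 -0.2037] 0.0367
218 269 294 [ 0.5178 -0.2746] 0.0324
224 273 294 [ 0.5224 -0.2815] 0.0275
230 273 294 [ 0.5247 -0.289 ] 0.0277
236 274 294 [ 0.5276 -0.2965] 0.0266
242 274 295 [ 0.5305 -0.3041] 0.028
248 277 292 [ 0.5312 -0.3073] 0.0198
254 278 292 [ 0.534  -0.3148] 0.0187
260 278 292 [ 0.5364 -0.3226] 0.0188
266 278 292 [ 0.5387 -0.3304] 0.0189
272 279 293 [ 0.5423 -0.3379] 0.019
278 279 293 [ 0.5447 -0.3459] 0.0191
284 279 293 [ 0.5471 -0.354 ] 0.0192
290 280 293 [ 0.5502 -0.3619] 0.018
dish ((0.6605941653251648, -0.14226697385311127), 0.05848977342247963) (384, 94, 102, 104)
tin [ 0.50586189 -0.23279147  0.029     ]
```

View pics/t1.png

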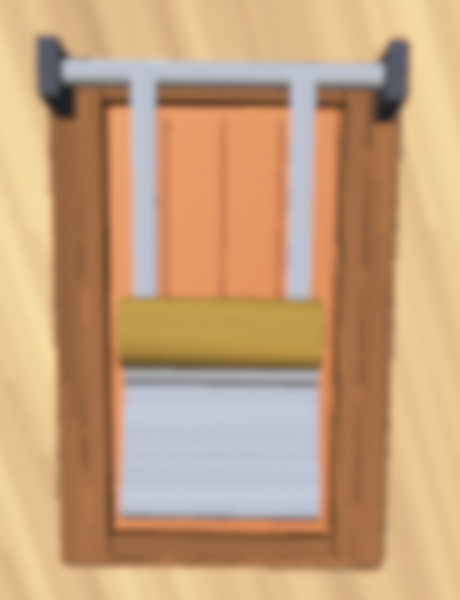

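View pics/t2.png

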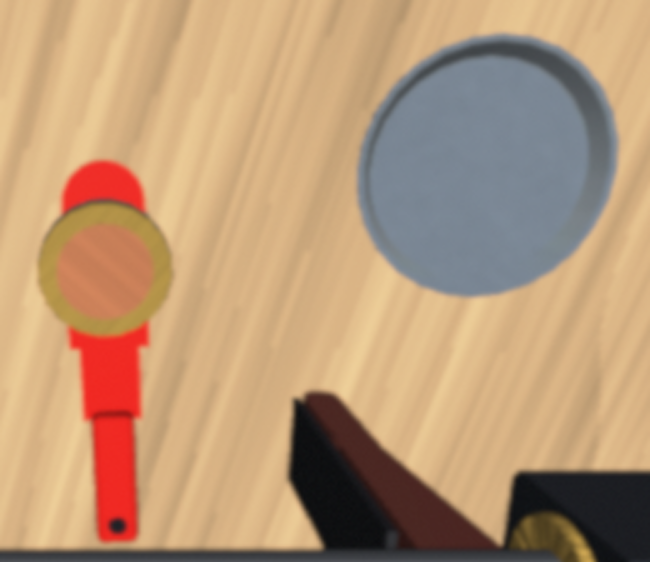

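Run:
```python
from h import *
b=np.load("pics/w_tidy.npy",allow_pickle=True).item()
q=lambda x,y,z:pt(b,x/4+215,y/4+35,z)[:2]
lip=q(218.5,517,.048); ax=q(223,72,.034); br=q(220,299,.031)
print(lip,ax,np.linalg.norm(ax-lip)*1e3,np.degrees(np.arctan2(*(ax-lip)[::-1])))
d=q(385,72,.034)-q(62,72,.034);print("shaft yaw",np.degrees(np.arctan2(*d[::-1]))+90,np.linalg.norm(d))
d=q(320,517,.048)-q(116,517,.048);print("lip yaw",np.degrees(np.arctan2(*d[::-1]))+90,np.linalg.norm(d))
for z in(0.01,.022):
  A,B=q(62,565,z),q(383,565,z);d=B-A;print("front",z,(A+B)/2,np.degrees(np.arctan2(*d[::-1]))+90,np.linalg.norm(d))
sl=[q(112,526,.026),q(330,526,.026)];print("slat front mid",(sl[0]+sl[1])/2)
for yaw in(72.,):
  u=np.array([np.cos(np.radians(yaw)),np.sin(np.radians(yaw))]); print("origin",lip+.044*u,ax-.066*u,(sl[0]+sl[1])/2+.05*u)
```

```text
[0.55264136 0.12951609] [0.58756262 0.23374339] 109.92190050768221 71.47662159967602
shaft yaw 72.2340323047221 0.08120874891985569
lip yaw 72.22787357821747 0.05366079061402515
front 0.01 [0.54722385 0.11156011] 72.22714215795912 0.09501476834715496
front 0.022 [0.54800826 0.11330982] 72.22714215795911 0.09193668545384182
slat front mid [0.55128436 0.12451747]
origin [0.56623811 0.17136258] [0.5671675  0.17097366] [0.56673521 0.17207029]
```

Tidy origin is (0.5667, 0.1715) with yaw 72°; three features agree within 1 mm. Next, grasp the tin.

Run:
```python
from h import *
x,y=.505,-.233
r.reach([x,y,.28],[180,0,108.7])
r.servo_line([x,y,.198],speed=.1)
r.grab(20); r.wait(.2); s=r.sense(); print(s["opening"],s["contact_force"],s["tcp_pos"],s["clock"])
r.servo_line([x,y,.30],speed=.15); s=r.sense(); print(s["opening"],s["contact_force"],s["clock"])
S=r.snapshot("side"); cv2.imwrite("pics/lift.png",S["frame"][100:260,220:420,::-1].repeat(3,0).repeat(3,1))
```

```text
0.06154668597278469 [-0.54129818  0.33378569  1.85612893] [ 0.5050774  -0.2330452   0.19835238] 6.6167
0.061558289526654306 [-0.0714799  -0.96159845 -1.22541434] 7.45
```

View pics/lift.png

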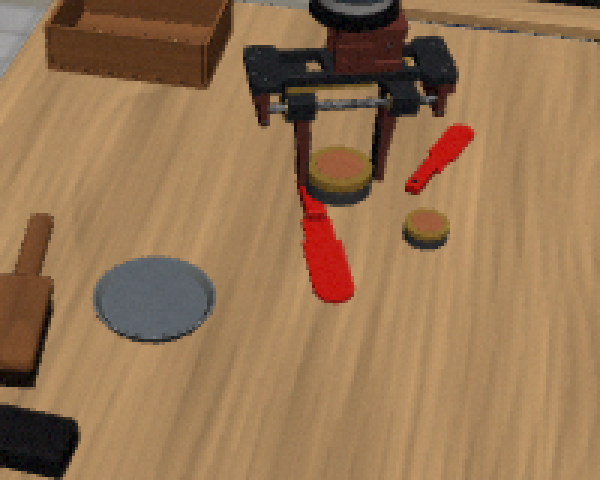

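The side view shows the tin hanging level between the fingers, with the shoehorn left in place. Next, place the tin in the dish at (0.660, -0.1425).

Run:
```python
from h import *
x,y=.660,-.1425
r.reach([x,y,.28],[180,0,108.7])
r.servo_line([x,y,.215],speed=.12)
r.servo_line([x,y,.2003],speed=.05); s=r.sense();print(s["contact_force"],s["tcp_pos"])
r.let_go(); r.wait(.2)
r.servo_line([x,y,.30],speed=.15)
yaw=108.7;u=np.array([np.cos(np.radians(yaw)),np.sin(np.radians(yaw))])
p=np.array([.5428,-.341])-.0*u
r.reach([*p,.30],[180,0,yaw]); r.wait(.2)
for n in("wrist","top","side"):
    s=r.snapshot(n); cv2.imwrite(f"pics/p_{n}.png",s["frame"][:,:,::-1]); np.save(f"pics/p_{n}.npy",s,allow_pickle=True)
print(r.sense()["clock"])
```

```text
[-0.13805652  0.61304238  0.73953441] [ 0.65990824 -0.14239483  0.19985122]
12.275
```

View pics/p_wrist.png

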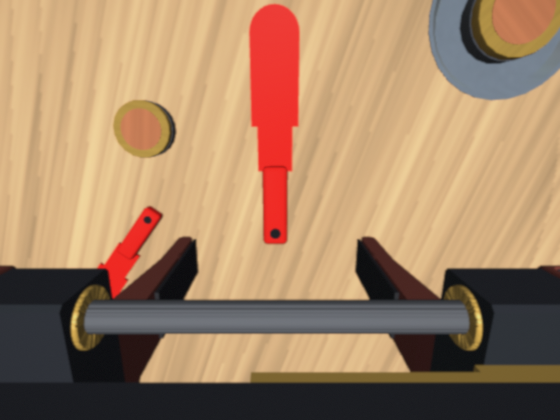

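View pics/p_top.png

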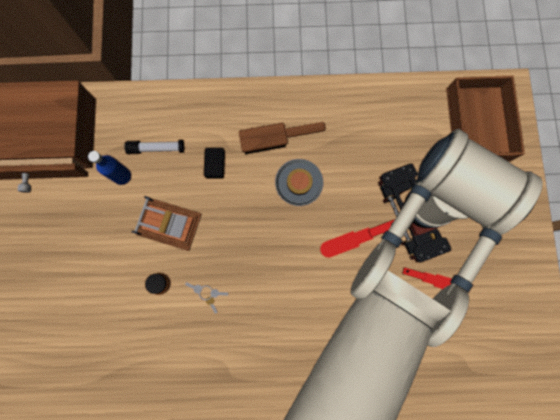

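View pics/p_side.png

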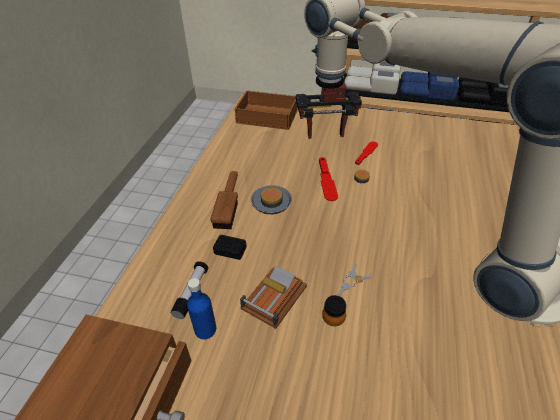

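The tin stands centred in the dish: top view (300,181). The shoehorn is clear: wrist tip (274,5), handle end (275,243). I'll refine its axis.

Run:
```python
from h import *
a=np.load("pics/p_wrist.npy",allow_pickle=True).item()
m=redmask(a["frame"]); m[:,:245]=0;m[:,305:]=0
def cl(rows,z):
    P=[]
    for y in rows:
        x=np.where(m[y])[0]; P.append((pt(a,x.min()-.5,y,z)[:2]+pt(a,x.max()+.5,y,z)[:2])/2)
    P=np.array(P); vx,vy,x0,y0=cv2.fitLine(P.astype(np.float32),2,0,.01,.01).ravel()
    if vy<0: vx,vy=-vx,-vy
    return np.degrees(np.arctan2(vy,vx)),np.array([x0,y0])
print(cl(range(30,120),.004),cl(range(175,225),.016),cl(range(128,165),.004))
ys=np.where(m.any(1))[0];print(ys.min(),ys.max(),pt(a,274,ys.min()-.5,.004),pt(a,275,241,.016))
for y in (160,164,166,168,170,172): print(y,np.where(m[y])[0][[0,-1]],pt(a,275,y,.016)[:2])
t=pt(a,516,10,.03);print(t)
```

```text
(np.float32(108.955864), array([ 0.50692487, -0.23673019], dtype=float32)) (np.float32(109.186775), array([ 0.54028773, -0.33269095], dtype=float32)) (np.float32(108.939995), array([ 0.5255191, -0.2905996], dtype=float32))
5 242 [ 0.49050923 -0.18867361  0.004     ] [ 0.55254614 -0.36851822  0.016     ]
160 [259 290] [ 0.52941134 -0.30050669]
164 [259 290] [ 0.53048245 -0.30365556]
166 [259 290] [ 0.53102062 -0.30523766]
168 [259 290] [ 0.53156054 -0.30682492]
170 [261 288] [ 0.53210223 -0.30841735]
172 [263 286] [ 0.53264567 -0.31001498]
[ 0.65583233 -0.14478765  0.03      ]
```

Run:
```python
from h import *
p=[.5427,-.340]
r.reach([*p,.25],[180,0,109])
r.servo_line([*p,.185],speed=.08)
r.grab(45); r.wait(.2); s=r.sense(); print(s["opening"],s["contact_force"],s["tcp_pos"])
r.servo_line([*p,.30],speed=.15)
u=np.array([np.cos(np.radians(72)),np.sin(np.radians(72))]); o=np.array([.5667,.1715])
q=o-.245*u
r.reach([*q,.30],[180,0,72]); r.servo_line([*q,.215],speed=.12); r.wait(.2)
s=r.sense(); print(s["opening"],s["contact_force"],s["torque"],s["tcp_pos"],s["clock"])
for n in("wrist","top","side"):
    s=r.snapshot(n); cv2.imwrite(f"pics/q_{n}.png",s["frame"][:,:,::-1]); np.save(f"pics/q_{n}.npy",s,allow_pickle=True)
f=cv2.imread("pics/q_side.png")[170:350,200:400]; cv2.imwrite("pics/q_side_c.png",cv2.resize(f,None,fx=3.3,fy=3.3,interpolation=2))
```

```text
0.02152144890718414 [-0.17387043 -0.14693253 -0.42549569] [ 0.54269378 -0.34000788  0.18499839]
0.021599279935420348 [ 0.14943881 -0.79363429  0.39582131] [-0.06906369 -0.02224022 -0.00546221] [ 0.49128268 -0.06156369  0.21601816] 17.8417
```

View pics/q_wrist.png

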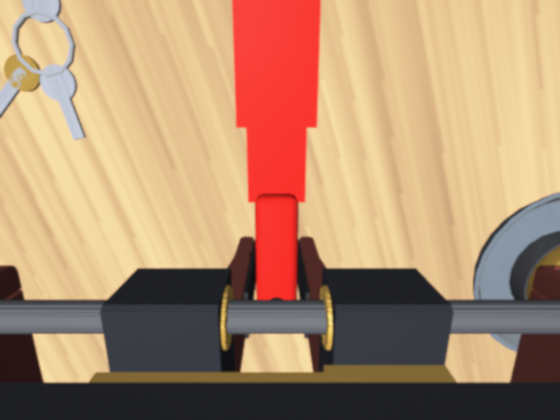

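View pics/q_side_c.png

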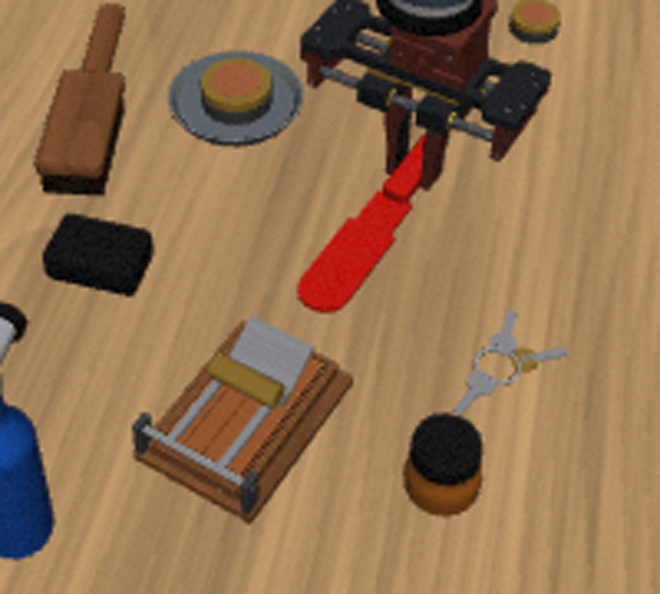

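The shoehorn is held straight, its tip just short of the tidy's front. I'll check tip height and alignment across two views.

Run:
```python
from h import *
S=np.load("pics/q_side.npy",allow_pickle=True).item();T=np.load("pics/q_top.npy",allow_pickle=True).item();W=np.load("pics/q_wrist.npy",allow_pickle=True).item()
u=np.array([np.cos(np.radians(72)),np.sin(np.radians(72))]);n=np.array([-u[1],u[0]]); o=np.array([.5667,.1715])
q=np.array([.49128,-.06156]); tip=q+.16*u; print("exp tip",tip)
for nm,s in(("side",S),("top",T)):
    m=redmask(s["frame"]); k,l,st,ce=cv2.connectedComponentsWithStats(m)
    for j in range(1,k):
        if st[j,4]>100:
            ys,xs=np.where(l==j); 
            print(nm,st[j])
            for z in(.025,.030,.035):
                P=np.array([pt(s,x,y,z)[:2] for x,y in zip(xs,ys)])-o
                A=P@u;L=P@n; b=(A>A.max()-.08)&(A<A.max()-.02)
                # axis of the blade
                c=np.polyfit(A[b],L[b],1)
                print(z,"tip along",A.max().round(4),"lat",L[b].mean().round(4),"wid",np.ptp(L[b]).round(4),"slope",np.degrees(np.arctan(c[0])).round(2))
m=redmask(W["frame"]); c=[]
for z in(.025,.029,.033,.037):
  o_=[]
  for y in(5,40,80,120):
    x=np.where(m[y])[0];a=pt(W,x.min()-.5,y,z)[:2];b=pt(W,x.max()+.5,y,z)[:2];o_.append((np.linalg.norm(a-b).round(4),(((a+b)/2-o)@n).round(4)))
  print(z,o_)
```

```text
exp tip [0.54072272 0.09060904]
side [356 142  22  22 171]
0.025 tip along -0.5381 lat -0.0398 wid 0.0264 slope -3.82
0.03 tip along -0.5316 lat -0.0375 wid 0.0263 slope -3.82
0.035 tip along -0.5251 lat -0.035 wid 0.0261 slope -4.48
side [290 211  39  53 665]
0.025 tip along -0.0899 lat -0.0023 wid 0.0402 slope 0.2
0.03 tip along -0.0863 lat -0.0002 wid 0.04 slope 0.3
0.035 tip along -0.0827 lat 0.0019 wid 0.0397 slope 0.03
top [202 228  14  17 173]
0.025 tip along -0.0856 lat 0.0011 wid 0.036 slope -46.24
0.03 tip along -0.0865 lat 0.0014 wid 0.0358 slope -46.24
0.035 tip along -0.0875 lat 0.0015 wid 0.0356 slope -48.98
top [403 268  61  25 527]
0.025 tip along -0.5594 lat -0.0498 wid 0.0257 slope -1.11
0.03 tip along -0.558 lat -0.0493 wid 0.0255 slope -1.09
0.035 tip along -0.5565 lat -0.0487 wid 0.0254 slope -1.18
0.025 [(np.float64(0.0404), np.float64(-0.0007)), (np.float64(0.0409), np.float64(-0.0005)), (np.float64(0.0412), np.float64(-0.0005)), (np.float64(0.0414), np.float64(-0.0005))]
0.029 [(np.float64(0.0394), np.float64(-0.0007)), (np.float64(0.04), np.float64(-0.0005)), (np.float64(0.0402), np.float64(-0.0005)), (np.float64(0.0404), np.float64(-0.0005))]
0.033 [(np.float64(0.0385), np.float64(-0.0007)), (np.float64(0.039), np.float64(-0.0005)), (np.float64(0.0392), np.float64(-0.0005)), (np.float64(0.0395), np.float64(-0.0005))]
0.037 [(np.float64(0.0376), np.float64(-0.0007)), (np.float64(0.0381), np.float64(-0.0005)), (np.float64(0.0383), np.float64(-0.0005)), (np.float64(0.0385), np.float64(-0.0005))]
```

Lateral offset is below 1 mm and yaw is aligned. The tip seems to droop about 3 mm, so I'll enter 3–4 mm higher and check before the lip.

Run:
```python
from h import *
u=np.array([np.cos(np.radians(72)),np.sin(np.radians(72))]); o=np.array([.5667,.1715])
q=lambda t:o+(t-.16-.001)*u
r.servo_line([*q(-.086),.2185],speed=.05)
r.servo_line([*q(-.034),.2185],speed=.06); s=r.sense(); print(s["contact_force"],s["torque"],s["tcp_pos"],s["clock"])
f=r.snapshot("side")["frame"][180:340,210:390,::-1]; cv2.imwrite("pics/i1.png",cv2.resize(f,None,fx=4,fy=3.7,interpolation=2))
```

```text
[-0.27286652  0.25794688 -0.83675972] [-0.04963243 -0.02557963  0.02166675] [ 0.50640499 -0.01409987  0.21845154] 19.2583
```

View pics/i1.png

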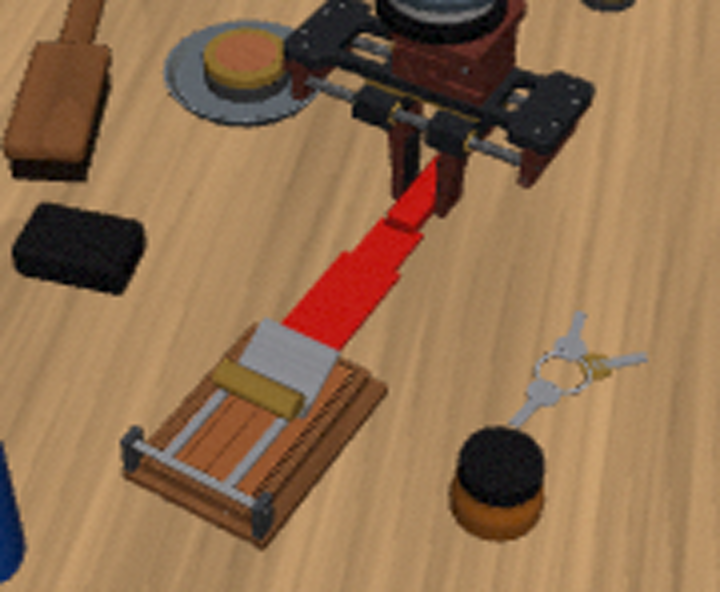

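The tip has gone under the lip edge without contact. Continue inserting and watch the force.

Run:
```python
from h import *
u=np.array([np.cos(np.radians(72)),np.sin(np.radians(72))]); o=np.array([.5667,.1715])
q=lambda t:o+(t-.16-.001)*u
for t,z in((-.02,.2170),(-.01,.216),(0,.2155),(.01,.215),(.02,.2145),(.03,.214),(.04,.2135),(.048,.213)):
    r.servo_line([*q(t),z],speed=.04); s=r.sense(); F=s["contact_force"]; print(t,F.round(2),"along",(F[:2]@u).round(2),s["torque"].round(3),s["opening"])
    if F[:2]@u<-16: break
print(s["clock"])
for n in("side","top","wrist"):
    s=r.snapshot(n);np.save(f"pics/i2_{n}.npy",s,allow_pickle=True);cv2.imwrite(f"pics/i2_{n}.png",s["frame"][:,:,::-1])
f=cv2.imread("pics/i2_side.png")[180:340,210:390]; cv2.imwrite("pics/i2c.png",cv2.resize(f,None,fx=4,fy=3.7,interpolation=2))
```

```text
-0.02 [-0.11 -0.18 -1.38] along -0.21 [-0.255  0.01  -0.026] 0.02172896346512315
-0.01 [-0.71 -0.18 -1.4 ] along -0.39 [-0.249 -0.029  0.018] 0.02142518707052213
0 [ 0.55  1.21 -2.1 ] along 1.32 [-0.126 -0.013 -0.006] 0.021922855791961963
0.01 [ 0.26  1.44 -1.58] along 1.45 [-0.138 -0.06  -0.01 ] 0.021649593929512812
0.02 [-0.61  0.69 -1.4 ] along 0.47 [-0.108 -0.047  0.03 ] 0.02142304520790986
0.03 [-0.18  0.26 -2.49] along 0.19 [-0.072 -0.011  0.024] 0.021810155576612245
0.04 [ 0.48  0.76 -2.4 ] along 0.87 [-0.085 -0.07  -0.001] 0.02173637071004714
0.048 [-0.23  0.74 -1.3 ] along 0.63 [-0.097 -0.058 -0.029] 0.021630731834726226
22.5583
```

View pics/i2c.png

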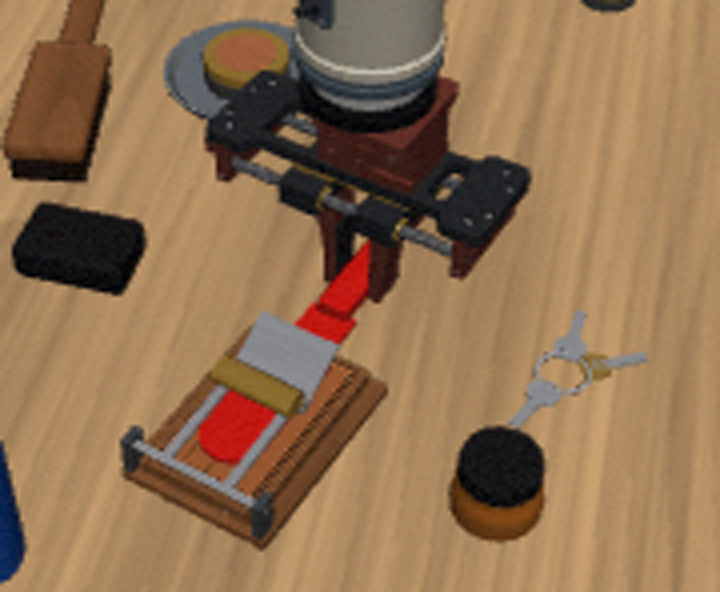

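View pics/i2_wrist.png

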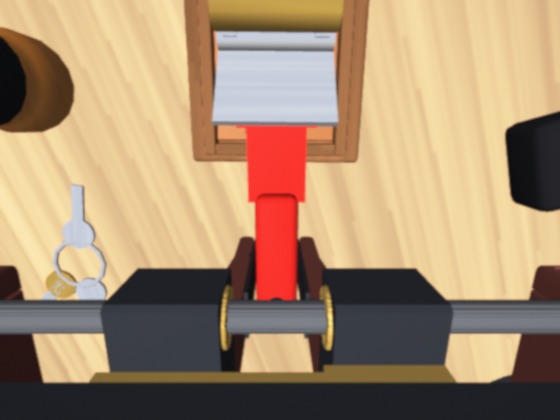

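It slid in under the bar: tip visible between the arm's rods, blade central. Lower it flat, release and retreat straight up.

Run:
```python
from h import *
u=np.array([np.cos(np.radians(72)),np.sin(np.radians(72))]); o=np.array([.5667,.1715])
q=lambda t:o+(t-.16-.001)*u
f0=r.sense()["contact_force"][2]
for z in(.2125,.2118,.2112):
    r.servo_line([*q(.048),z],speed=.02); s=r.sense(); print(z,s["contact_force"].round(2),s["torque"].round(3),s["tcp_pos"])
    if s["contact_force"][2]-f0>4: break
r.let_go(); r.wait(.3)
p=r.sense()["tcp_pos"]
r.servo_line([*q(.048),.30],speed=.12)
r.reach([*(o-.10*u),.40],[180,0,72]); r.wait(.2)
s=r.sense();print(s["clock"],s["contact_force"])
for n in("side","top","wrist"):
    s=r.snapshot(n);np.save(f"pics/f_{n}.npy",s,allow_pickle=True);cv2.imwrite(f"pics/f_{n}.png",s["frame"][:,:,::-1])
f=cv2.imread("pics/f_side.png")[150:340,210:390]; cv2.imwrite("pics/fc.png",cv2.resize(f,None,fx=4,fy=3.1,interpolation=2))
```

```text
0.2125 [ 0.46  0.39 -2.51] [-0.059 -0.001 -0.044] [0.53175602 0.06398917 0.21245675]
0.2118 [ 0.27  0.11 -1.27] [-0.145 -0.039  0.001] [0.5317778  0.06398326 0.21177128]
0.2112 [ 0.27  0.58 -1.11] [-0.099  0.005  0.066] [0.5317842  0.06398511 0.21126159]
26.4417 [ 0.41478176 -0.39319356 -0.15982357]
```

View pics/fc.png

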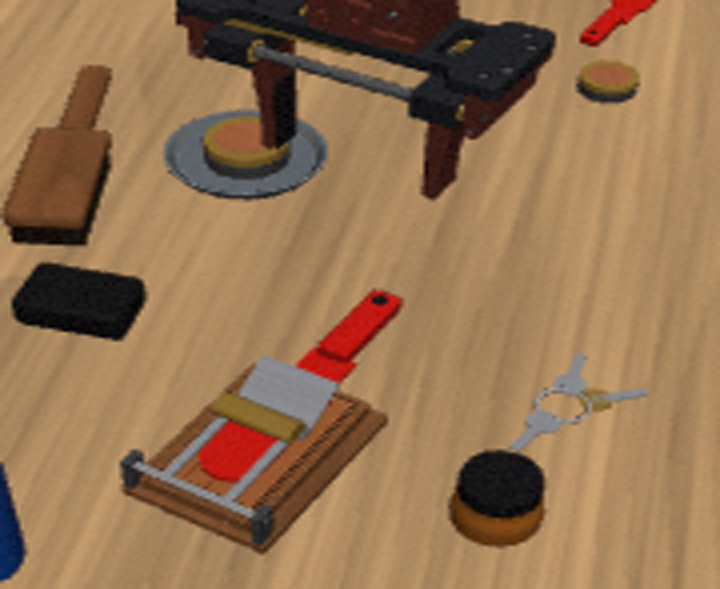

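View pics/f_wrist.png

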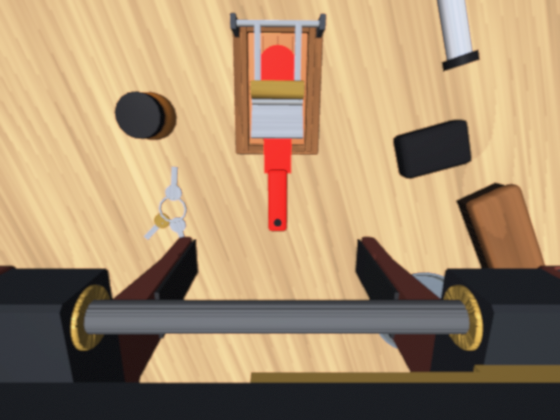

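View pics/f_top.png

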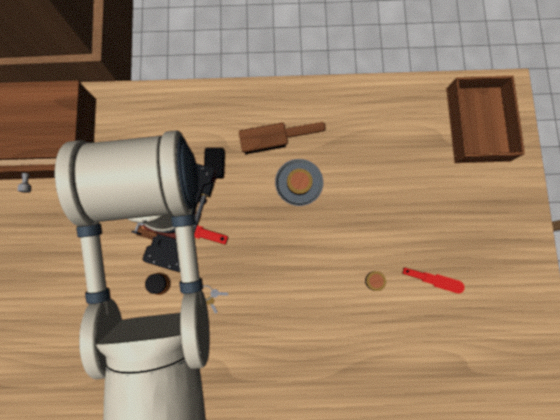

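Run:
```python
from h import *
W=np.load("pics/f_wrist.npy",allow_pickle=True).item();S=np.load("pics/f_side.npy",allow_pickle=True).item()
u=np.array([np.cos(np.radians(72)),np.sin(np.radians(72))]);n=np.array([-u[1],u[0]]); o=np.array([.5667,.1715])
m=redmask(W["frame"]);m[:,:240]=0;m[:,320:]=0
ys=np.where(m.any(1))[0];xt=np.where(m[ys.min()])[0].mean();xe=np.where(m[ys.max()])[0].mean();print(ys.min(),ys.max())
t=pt(W,xt,ys.min()-.5,.030)[:2]-o;e=pt(W,xe,ys.max()+.5,.042)[:2]-o
print("tip",t@u,t@n,"end",e@u,e@n)
# hole triangulation
def hole(s,box):
    x0,y0,x1,y1=box; g=s["frame"][y0:y1,x0:x1].astype(float).sum(2); w=np.clip(g.min()+90-g,0,None); Y,X=np.mgrid[y0:y1,x0:x1]; return (w*X).sum()/w.sum(),(w*Y).sum()/w.sum()
h1=hole(W,(272,217,285,229));h2=hole(S,(301,242,309,250));print(h1,h2)
A,B=[],[]
for s,h in((W,h1),(S,h2)):
    c,d=ray(s,*h);d/=np.linalg.norm(d);M=np.eye(3)-np.outer(d,d);A.append(M);B.append(M@c)
X=np.linalg.lstsq(np.vstack(A),np.hstack(B),rcond=None)[0];print("hole",X,(X[:2]-o)@u,(X[:2]-o)@n)
for z in(.034,.038,.042,.046,.05): print(z,(pt(S,*h2,z)[:2]-o)@u,(pt(W,*h1,z)[:2]-o)@u)
f=W["frame"][5:240,225:330,::-1];cv2.imwrite("pics/fw.png",cv2.resize(f,None,fx=2.5,fy=2.5,interpolation=2))
```

```text
46 229
tip 0.04657445920235818 -0.00025376697234121514 end -0.14440879997407322 0.00012591591815513934
(np.float64(277.2073940486925), np.float64(222.2551848512173)) (np.float64(304.4176245210728), np.float64(246.41570881226053))
hole [0.52447528 0.0415316  0.03980034] -0.13665545266143503 -4.350705135804853e-06
0.034 -0.14138796020176417 -0.13838267010183045
0.038 -0.13819752056802756 -0.13712725343125204
0.042 -0.1350070809342908 -0.1358718367606736
0.046 -0.1318166413005543 -0.1346164200900952
0.05 -0.12862620166681757 -0.1333610034195168
```

View pics/fw.png

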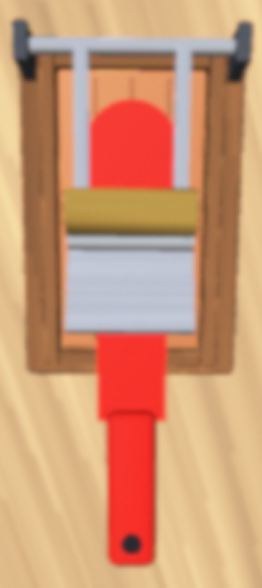

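The shoehorn lies flat: its handle-top hole triangulates to z = 0.040 m against 0.042 m nominal. The tip is at x ≈ 47 mm on the centre line and the slats are in place. Handing in.

```bash
python3 -c "
from station import r
print(r.hand_in(), r.sense()['clock'])"
```

```text
the job is handed in; nothing more can be done
the job is handed in; nothing more can be done
```

I stood the large tin in the grey dish, then pushed the large shoehorn blade first under the steel arm, lowered it flat, let go and backed off. I handed in shortly after 26.6 s of the 62 s allowed; the station gives no verdict.

- **Tin:** it looks upright and centred in the dish in the views after placing and at the end. I judged this by eye and did not measure the final offset.
- **Shoehorn:** the tip is at x ≈ 47 mm in the tidy, about 52 mm past the bar and less than 1 mm off the centre line. It is aligned with the tidy, with the handle out in front and nothing gripping it.
- **Flatness:** the hole in the handle measured 40 mm high against 42 mm nominal, about 0.01 rad of tilt and within the calibration error.
- **Slats and small things:** by eye, the slats are in place and the small things look unmoved. The arm partly blocked the last top view there, so I judged those from the wrist and side views.
- **Hold-down force:** I could not measure how hard the arm presses on the shoehorn. Wrist force readings stayed within about 2.5 N while inserting, below the 3 to 10 N given. The pictures show the bar resting on the blade.
- **Disagreement:** before inserting, the views suggested the tip drooped about 3 mm, so I went in 3–4 mm higher; it slid in without a jam.

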